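# Set the viewing lamp's iris and switch it on

### The arm

A 6-joint arm with a two-finger parallel gripper is mounted at the origin on a cart in front of the work surface, level with it; the furniture and walls round the work are solid. World frame = base frame: x ahead of the robot, y to its left, z up, the work surface at z = 0. Lengths are in m, angles in rad, forces in N, time in s.
With the tool pointing down it reaches from about 0.225 to 0.875 m from the base axis. Payload 3.4 kg.
Tool frame: the origin (TCP) lies at the very end of the fingers, on their centre line; the grasp point (between the pads) lies 19 mm behind it (manip.pinch_z is the distance from the TCP to the grasp point, in m); z points along the fingers, y is the line along which they close (so a half turn about z gives the same grasp; the last joint's range is limited). The gripper opens to 85 mm and grips with 20 to 120 N. Pads are 22 mm wide; open, the fingers measure 114 mm over their backs; the gripper's body (76 mm by 85 mm) begins 54 mm behind the grasp point. The pads swing forward as they close: fully open they stand 13 mm farther back than shut.
Start: joints at [1.168, 0.276, 1.505, -0, 1.361, -0.121], TCP at [0.16, 0.552, 0.231] pointing down, gripper open.
Joint ranges: [-2.89, 2.89], [-0.75, 2.08], [0.22, 2.7], [-1.18, 4.32], [0.11, 2.71], [-2.7, 2.7]. Speed limits (rad/s): [2.57, 2.57, 3.14, 3.14, 3.14, 3.14].

### API

Orientations are given as a unit quaternion [w, x, y, z].
In Python, from rig import manip gives the robot as it stands. The module is installed in compiled form; this text tells all that it offers.
- The arm moves only by the shell command python3 -m jog 'ROWS' [FORCE]. ROWS is JSON, a list of rows, each an object of numbers: "dx", "dy", "dz": the shift along the tool's x, y, z each as a share of 25 cm, from -1 to 1; "ax", "ay", "az": the turn, a rotation vector about the tool's x, y, z each as a share of 90 degrees, from -1 to 1; "grip": the opening, from -1 (shut) to 1 (fully open), so that 0 is half open. A call has 1 to 5 rows; each row is the pose to reach, as a shift and turn from the pose commanded when the call began, along the tool's axes at that moment; what a row does not reach only later rows make up. A row lasts 1/12 s, in which the tool goes at most 41.7 mm and 7.16 degrees, less where a joint would pass 70% of its speed; a pose out of reach is approached as far as the arm can. A call with a number of a shift or a turn outside -1 to 1 is refused whole. A call with a gripper value outside its range is refused whole. The fingers move at their own pace and stop on an object; FORCE is the grip in N (left out, the last holds). Time passes only in rows, so rows that repeat a pose let the fingers close. It gives the time, the measured TCP pose, the force, the opening and the grip force at its end, in the units of the state.
- manip.get_state(): the state, without advancing time (a new reading comes with each control period).
- manip.get_image(name): name is "scene" or "side" or "wrist"; returns a dict with "img" (480x640x3 uint8, red, green, blue), "mtx" (3x3 intrinsics, pixels), "world_to_cam" (4x4, takes a point from world to camera coordinates); the wrist camera has in their place "T_tool_cam" (4x4, takes a point from camera to tool coordinates, whose origin is the TCP and whose axes are the flange's). Camera axes: x right, y down, z forward; pixel columns grow to the right and rows downward; lengths in m; the calibration is good to about 2 mm. A picture is of the moment at which its call begins: read the wrist's pose just before it. There is no depth.
- manip.sign_off(): hands the job in; it is judged then, once.
The state is a dict: "clock": time; "qpos": joint angles; "qd": joint speeds; "effort": joint torques, N m; "position": TCP position; "ee_rot": TCP orientation; "contact_force": force on the tool from outside, world axes, zero at the start; "moment": the same for the moment, N m; "width": finger opening in m; "gripper_force": force on a finger pad.
Only numpy, scipy, OpenCV 4.12 (cv2) and the standard library are available. Lean on these libraries where they do the work, as an engineer would, in place of code of your own. Each camera call takes 0.05 s, during which the arm holds its last target. There are 200 camera calls.

### The job

Set the iris of the round viewing lamp: push the upright pin of its ring lever round the arc with your fingertips, gently and without taking it between the fingers, until the lever's pointer stands right at the small index block on the scale. Then, not before, press down the raised half of the rocker switch on the block behind, so that the lamp is on. Nothing is to be picked up: do not lift or shift the lamp, leave the index block where it is and the other things alone.

Things in the scene. Friction and masses are not known exactly. Their poses are not given: they have to be found in the camera images.
- lamp: White lamp, about 1.8 kg, loose on rubber feet: round housing 196 mm across, flat top at 36 mm height, with a switch block 70 x 66 mm of equal height behind. Origin: underside, on the housing's upright axis, also the axis of ring and scale. z up; -x is the front (to the robot within 0.4 rad), +x to the switch block, +y left. 13 black ticks 0.2 rad apart round the front rim, 79 to 92 mm from the axis.
- iris: Knurled ring, 88 mm across, top at 56 mm height, with a steel lever 12 mm wide (45 to 51 mm high) along its -x. Origin on the axis, 36 mm high. Yaw grows counter-clockwise from above: lever goes from the lamp's left past the front to the right; stops 1.3 rad either side of front. Starts on the left, 0.5 rad or more clockwise of the index. Friction alone holds it (1 N at the pin); stays where left.
- lever_pin (a point): Centre of the top of the lever's pin: pin 12 mm in diameter, 64 mm from the axis, free all round from 51 mm (lever) to 86 mm (this point) above the worktop.
- pointer_tip (a point): Tip of the lever's pointer, 76 mm from the axis, 48 mm above the worktop.
- index_mark (a point): Inner point of the index block: dark steel, 12 x 10 mm, with a small screw on top, stiffly clamped on the lamp's rim; top at 43 mm height, so lever and pointer pass inside and above it. The point lies 80 mm from the axis on the block's centre line; with the pointer exactly set it is 4 mm straight outward of the pointer tip.
- switch (a joint): Black rocker, 28 mm along the lamp's x, two halves of 22 mm along its y that meet in a shallow V at the hinge, 118 mm behind the lamp's axis. 0 rad = off: right half (lamp -y) slopes up outward at 0.36 rad, outer edge 50 mm above the worktop, left half flat. 0.36 rad = on: right half pressed flat, 42 mm above the worktop. Needs about 3 N, stays where left.
- switch_press (a point): Point on the top face of the rocker's right half, 15 mm out from the hinge, where to press; it moves with the rocker (47 mm above the worktop when off, 42 mm when on).
- bottle: Brown bottle with a black cap, 60 mm across, 142 mm tall, loose; a bystander. Origin: centre of its underside.
- tape_roll: Upright cream roll of tape, 33 mm across, 60 mm tall, loose; a bystander. Origin: centre of its underside.
- needle_pack: Flat sealed pack, 30 x 86 x 9 mm, loose; a bystander. Origin: centre of its underside.

How it is judged:
By the outcome, as a careful person would: the job done as asked, in the order asked, and still so for the second after the job is handed in, with the robot touching nothing.
It also fails if it takes over 45 s, if anything falls off the work surface, if the arm or the gripper's body presses on something with over 40 N, if the wrist force passes 120 N, or if a joint passes its speed limit or range.

## Working session

There is one attempt and no reset: what is moved stays moved. The work goes in short steps, Python scripts to look and compute and a shell command to move; the robot and the scene stay as the last step left them, time stands still between calls to the robot, and variables do not carry over. Pictures are saved under pics/ and viewed, at most 10 in all, crops included, and the job is handed in when it is done.

```bash
mkdir -p pics; cat > h.py <<'E'
import numpy as np, cv2, pickle
from rig import manip
from scipy.spatial.transform import Rotation as R
def rot(q): return R.from_quat([q[1],q[2],q[3],q[0]]).as_matrix()
def shot(name,out):
    s=manip.get_state(); d=manip.get_image(name)
    if 'T_tool_cam' in d:
        T=np.eye(4);T[:3,:3]=rot(s['ee_rot']);T[:3,3]=s['position']
        W=np.linalg.inv(T@np.array(d['T_tool_cam']))
    else: W=np.array(d['world_to_cam'])
    pickle.dump((np.array(d['mtx']),W,d['img']),open(f'pics/{out}.pkl','wb'))
    cv2.imwrite(f'pics/{out}.png',d['img'][:,:,::-1]); return s
def load(o): return pickle.load(open(f'pics/{o}.pkl','rb'))
def proj(o,P):
    K,W,_=load(o);P=np.atleast_2d(P);c=P@W[:3,:3].T+W[:3,3];u=c@K.T;return u[:,:2]/u[:,2:]
def ray(o,uv,z):
    K,W,_=load(o);Rm=W[:3,:3];C=-Rm.T@W[:3,3];d=Rm.T@np.linalg.solve(K,[uv[0],uv[1],1]);return C+d*(z-C[2])/d[2]
def crop(o,x0,y0,x1,y1,f):
    im=load(o)[2][y0:y1,x0:x1,::-1];cv2.imwrite(f'pics/{o}_c{x0}_{y0}.png',cv2.resize(im,None,fx=f,fy=f,interpolation=cv2.INTER_CUBIC))
E
python3 - <<'E'
from h import *
s=shot('scene','s0');shot('side','d0');shot('wrist','w0')
print(s['position'],s['ee_rot'],s['clock'],manip.pinch_z, s['width'])
for o in('s0','d0','w0'):
    K,W,_=load(o);print(K[0,0],-W[:3,:3].T@W[:3,3],W[2,:3])
a=cv2.imread('pics/s0.png');b=cv2.imread('pics/d0.png');c=cv2.imread('pics/w0.png')
m=np.vstack([np.hstack([cv2.resize(a,(400,300)),cv2.resize(b,(400,300))]),np.hstack([cv2.resize(c,(400,300)),np.zeros((300,400,3),np.uint8)])])
cv2.imwrite('pics/m0.png',m)
E
```

```text
[0.15968956 0.55181525 0.23043632] [-2.38021147e-04  1.40438860e-01  9.90088918e-01 -8.96852253e-04] 0.0 0.0187 0.0858051905189783
601.2596222525407 [-0.01390195 -0.91362056  1.09515415] [ 0.40384023  0.49218738 -0.77114502]
475.9642309317555 [0.4070641  0.53329981 0.74216309] [ 0.10635425 -0.75858379 -0.642837  ]
373.9078726024697 [0.0897829  0.5729451  0.37296161] [ 0.27102462 -0.08036416 -0.95921179]
```

View pics/m0.png

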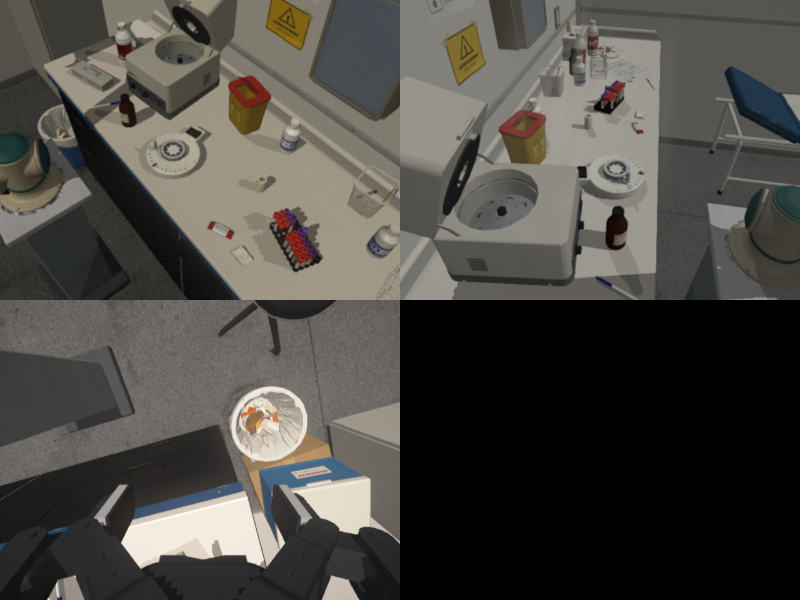

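The montage shows the lamp at scene (278,245) and side (983-640…)/(≈343,282). I'll enlarge both views.

```bash
python3 - <<'E'
from h import *
crop('s0',215,195,345,292,6);crop('d0',275,235,400,328,6)
print(ray('s0',(278,245),.036),ray('d0',(343,282),.036))
E
```

```text
[ 0.45586906 -0.21971487  0.036     ] [ 0.45924329 -0.18818497  0.036     ]
```

View pics/s0_c215_195.png

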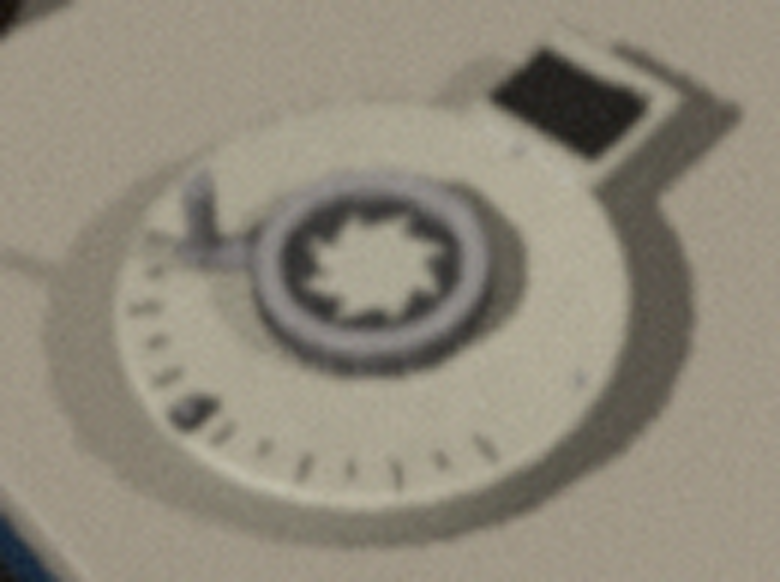

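View pics/d0_c275_235.png

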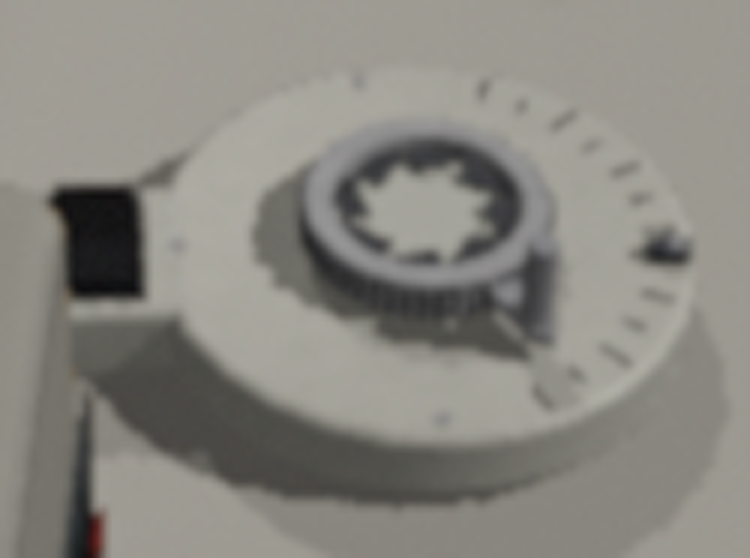

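Scene crop: pin top (200,180), index block (192,408), ring centre (372,266), rocker corners (547,48)…(490,95). Side crop: pin top (543,250), block (668,245), ring centre (425,205), rocker ≈(105,243). Next I fit the pose.

```bash
cat > fit.py <<'E'
from h import *
from scipy.optimize import least_squares
def pt(r,phi,z,p): # angle from lamp front(-x), ccw
    a=p[2]+np.pi+phi; return [p[0]+r*np.cos(a),p[1]+r*np.sin(a),z]
E
python3 - <<'E'
from fit import *
S=lambda u,v:(215+u/6,195+v/6); D=lambda u,v:(275+u/6,235+v/6)
pts=[('s0',S(372,266),'ring'),('s0',S(375,304),'top'),('s0',S(571,103),'rk'),('s0',S(200,178),'pin'),('s0',S(195,405),'idx'),
('d0',D(425,205),'ring'),('d0',D(543,250),'pin'),('d0',D(668,242),'idx')]
def P(n,p):
    return {'ring':[p[0],p[1],.056],'top':[p[0],p[1],.036],'rk':pt(.118,np.pi,.0445,p),'pin':pt(.064,p[3],.086,p),'idx':pt(.086,p[4],.043,p)}[n]
def f(p):
    return np.concatenate([proj(o,P(n,p))[0]-uv-(p[5:7] if o=='d0' else p[7:9]) for o,uv,n in pts]+[p[5:]*.3])
r=least_squares(f,[.456,-.21,0,-1,-.2,0,0,0,0]);print(r.x.round(4));print(r.fun.reshape(-1,2).round(1))
for o,uv,n in pts: print(n,o,ray(o,uv,P(n,r.x)[2])[:2].round(4))
E
```

```text
[ 0.4562 -0.2128  0.2155 -1.0981 -0.1414 -0.2033 -1.0672 -1.1069 -1.5184]
[[ 0.  -0.4]
 [-0.1 -1.1]
 [ 0.3 -0.5]
 [-0.1  0.9]
 [-0.2  1. ]
 [ 0.7 -0.6]
 [-0.8 -0.1]
 [ 0.1  0.7]
 [-0.1 -0.3]
 [-0.3 -0.5]]
ring s0 [ 0.4548 -0.2186]
top s0 [ 0.4539 -0.2205]
rk s0 [ 0.569  -0.1936]
pin s0 [ 0.4166 -0.1665]
idx s0 [ 0.3718 -0.222 ]
ring d0 [ 0.4566 -0.2073]
pin d0 [ 0.4132 -0.1603]
idx d0 [ 0.3701 -0.2179]
```

```bash
python3 - <<'E'
from h import *
for n,u,v,z in[('bottle base',203,200,0),('bottle cap',201,155,.142),('tape base',418,303,0),('tape top',420,284,.06),('pack',354,368,.009),('cent br',345,135,0),('cent front corner base',262,187,0),('cent left base',200,152,0),('cart edge',75,95,0)]:
    print(n,ray('s0',(u,v),z).round(3))
for n,u,v,z in[('bottle base',345,395,0),('cent front',285,430,0),('cent rightfront bottom',285,420,0),('cent right back top',290,272,.15)]:
    print(n,ray('d0',(u,v),z).round(3))
crop('s0',60,0,380,300,2.4)
E
```

```text
bottle base [0.411 0.032 0.   ]
bottle cap [0.428 0.031 0.142]
tape base [ 0.613 -0.511  0.   ]
tape top [ 0.616 -0.502  0.06 ]
pack [ 0.401 -0.543  0.009]
cent br [ 0.843 -0.003  0.   ]
cent front corner base [ 0.551 -0.022  0.   ]
cent left base [0.497 0.183 0.   ]
cart edge [0.342 0.611 0.   ]
bottle base [0.423 0.057 0.   ]
cent front [0.514 0.139 0.   ]
cent rightfront bottom [0.517 0.121 0.   ]
cent right back top [ 0.548 -0.08   0.15 ]
```

View pics/s0_c60_0.png

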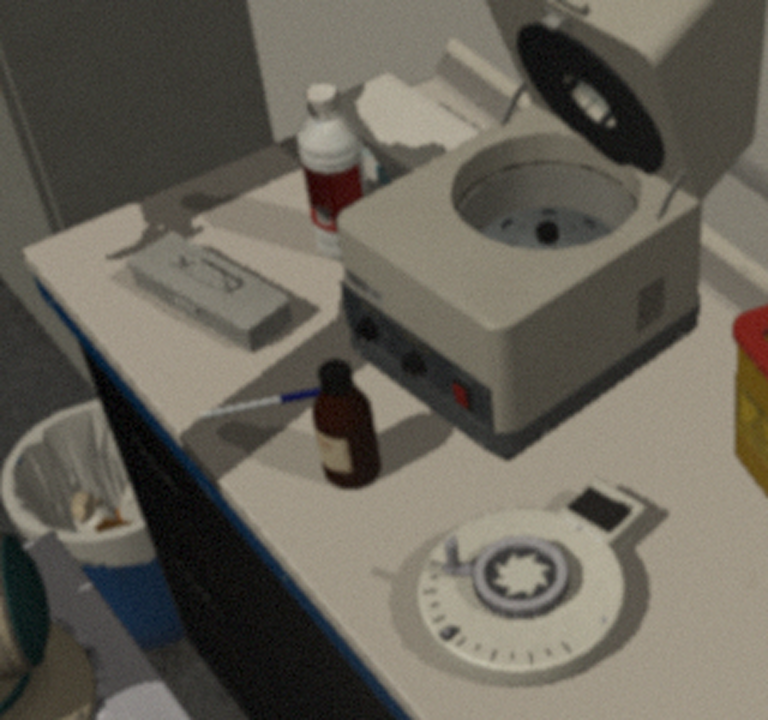

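```bash

python3 -m jog '[{"dx":-0.5,"dy":-0.6,"dz":-0.2,"grip":-1},{"dx":-0.5,"dy":-0.6,"dz":-0.2,"grip":-1},{"dx":-0.5,"dy":-0.6,"dz":-0.2,"grip":-1},{"dx":-0.5,"dy":-0.6,"dz":-0.2,"grip":-1},{"dx":-0.5,"dy":-0.6,"dz":-0.2,"grip":-1}]' 20
python3 -m jog '[{"dx":-0.54,"dy":-0.635,"grip":-1},{"dx":-0.54,"dy":-0.635,"grip":-1},{"dx":-0.54,"dy":-0.635,"grip":-1},{"dx":-0.54,"dy":-0.635,"grip":-1},{"dx":-0.54,"dy":-0.635,"grip":-1}]'
python3 -m jog '[{"dx":-0.54,"dy":-0.635,"grip":-1},{"dx":-0.54,"dy":-0.635,"grip":-1},{"dx":-0.54,"dy":-0.635,"grip":-1},{"dx":-0.54,"dy":-0.635,"grip":-1},{"dx":-0.54,"dy":-0.635,"grip":-1}]'
```

```text
schema error: expected keys dx, dy, dz, ax, ay, az, grip
schema error: expected keys dx, dy, dz, ax, ay, az, grip
schema error: expected keys dx, dy, dz, ax, ay, az, grip
```

```bash

python3 -m jog '[{"dx":-0.5,"dy":-0.6,"dz":-0.2,"ax":0,"ay":0,"az":0,"grip":-1},{"dx":-0.5,"dy":-0.6,"dz":-0.2,"ax":0,"ay":0,"az":0,"grip":-1},{"dx":-0.5,"dy":-0.6,"dz":-0.2,"ax":0,"ay":0,"az":0,"grip":-1},{"dx":-0.5,"dy":-0.6,"dz":-0.2,"ax":0,"ay":0,"az":0,"grip":-1},{"dx":-0.5,"dy":-0.6,"dz":-0.2,"ax":0,"ay":0,"az":0,"grip":-1}]' 20
python3 -m jog '[{"dx":-0.54,"dy":-0.635,"dz":0,"ax":0,"ay":0,"az":0,"grip":-1},{"dx":-0.54,"dy":-0.635,"dz":0,"ax":0,"ay":0,"az":0,"grip":-1},{"dx":-0.54,"dy":-0.635,"dz":0,"ax":0,"ay":0,"az":0,"grip":-1},{"dx":-0.54,"dy":-0.635,"dz":0,"ax":0,"ay":0,"az":0,"grip":-1},{"dx":-0.54,"dy":-0.635,"dz":0,"ax":0,"ay":0,"az":0,"grip":-1}]'
python3 -m jog '[{"dx":-0.54,"dy":-0.635,"dz":0,"ax":0,"ay":0,"az":0,"grip":-1},{"dx":-0.54,"dy":-0.635,"dz":0,"ax":0,"ay":0,"az":0,"grip":-1},{"dx":-0.54,"dy":-0.635,"dz":0,"ax":0,"ay":0,"az":0,"grip":-1},{"dx":-0.54,"dy":-0.635,"dz":0,"ax":0,"ay":0,"az":0,"grip":-1},{"dx":-0.54,"dy":-0.635,"dz":0,"ax":0,"ay":0,"az":0,"grip":-1}]'
```

```text
clock: 0.57
position: [0.2385, 0.3711, 0.2817]
ee_rot: [0.0, 0.14, 0.99, -0.0]
contact_force: [1.0, 0.7, -0.1]
width: 0.0257
gripper_force: 0.0
clock: 0.98
position: [0.3237, 0.1817, 0.2814]
ee_rot: [0.0, 0.14, 0.99, 0.0]
contact_force: [1.3, 0.0, 0.5]
width: 0.0
gripper_force: 0.0
clock: 1.4
position: [0.4094, -0.0085, 0.2813]
ee_rot: [0.0, 0.141, 0.99, 0.0]
contact_force: [0.2, 0.6, 0.2]
width: -0.0001
gripper_force: 0.0
```

```bash

python3 -m jog '[{"dx":-0.57,"dy":-0.67,"dz":0.1,"ax":0,"ay":0,"az":0,"grip":-1},{"dx":-0.57,"dy":-0.67,"dz":0.1,"ax":0,"ay":0,"az":0,"grip":-1},{"dx":-0.57,"dy":-0.67,"dz":0.1,"ax":0,"ay":0,"az":0,"grip":-1},{"dx":-0.57,"dy":-0.67,"dz":0.1,"ax":0,"ay":0,"az":0,"grip":-1},{"dx":-0.57,"dy":-0.67,"dz":0.1,"ax":0,"ay":0,"az":0,"grip":-1}]'
python3 -m jog '[{"dx":0,"dy":0,"dz":0,"ax":0,"ay":0,"az":0,"grip":-1},{"dx":0,"dy":0,"dz":0,"ax":0,"ay":0,"az":0,"grip":-1}]'
python3 - <<'E'
from h import *
s=shot('wrist','w1');crop('w1',0,0,640,480,1.25)
E
```

```text
clock: 1.82
position: [0.4945, -0.1973, 0.2572]
ee_rot: [-0.0, 0.141, 0.99, 0.0]
contact_force: [0.7, 1.4, 0.5]
width: -0.0003
gripper_force: 0.0
clock: 1.98
position: [0.4944, -0.197, 0.2563]
ee_rot: [-0.001, 0.142, 0.99, 0.001]
contact_force: [-0.1, 1.1, -0.5]
width: 0.0001
gripper_force: 0.0
```

View pics/w1_c0_0.png

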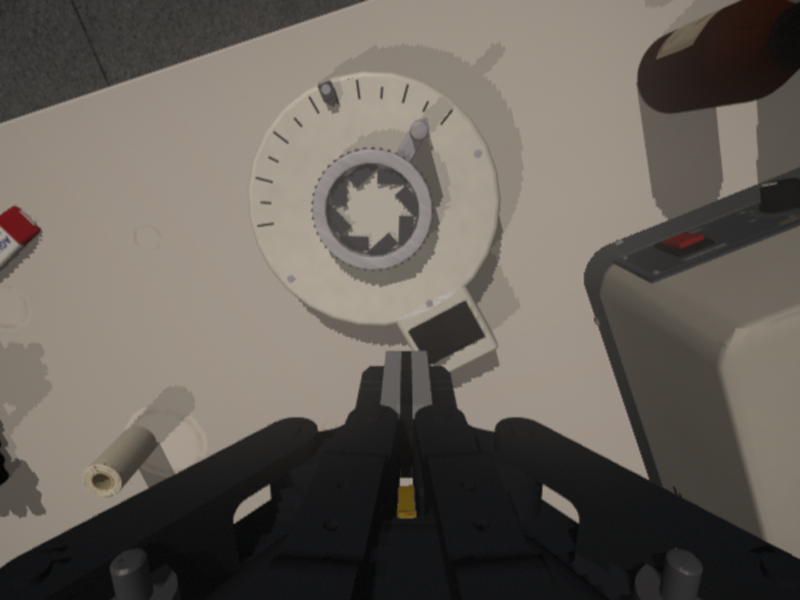

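Wrist view: ring centre (372,209), pin top (420,127), index block (328,95) over the 6th tick from the left, rocker (447,331). I'll enlarge the lamp.

```bash
python3 - <<'E'
from h import *
crop('w1',190,45,410,205,3.6)
E
```

```text
(no output)
```

View pics/w1_c190_45.png

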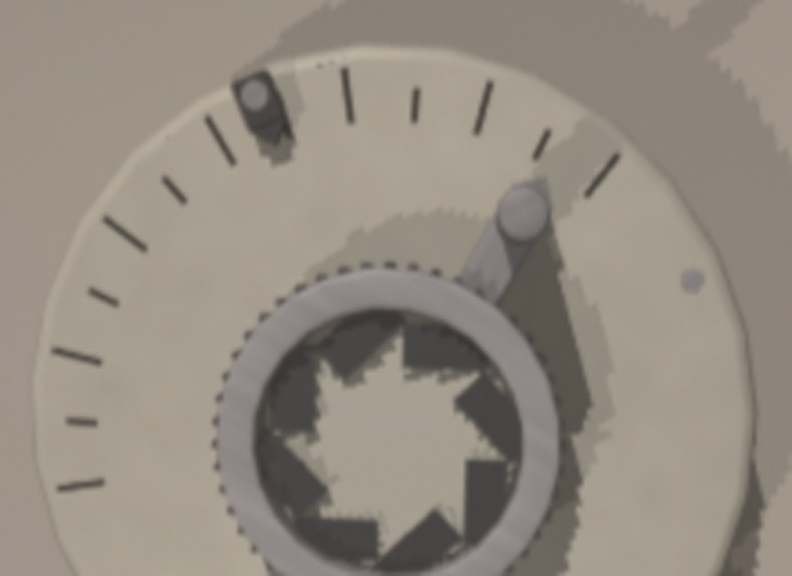

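```bash
python3 - <<'E'
from fit import *
C=lambda u,v:np.array((190+u/3.6,45+v/3.6))
T={1:(603,175),3:(484,108),5:(348,96),7:(220,141),9:(125,234),11:(77,356),13:(81,486)}
T={k:C(*v) for k,v in T.items()}
ring=C(389,437); rk=np.array((447,331))/1.25; pin=C(523,212)
def f(p):
    q=[proj('w1',pt(.0855,-1.2+.2*(k-1),.036,p))[0]-v for k,v in T.items()]
    q+=[(proj('w1',[p[0],p[1],.056])[0]-ring), .5*(proj('w1',pt(.118,np.pi,.045,p))[0]-rk)]
    return np.concatenate(q)
r=least_squares(f,[.456,-.212,.2]);p=r.x;print(p.round(4));print(r.fun.reshape(-1,2).round(1))
np.save('lamp.npy',p)
def pol(uv,z):
    a=ray('w1',uv,z)[:2]-p[:2]; return np.hypot(*a).round(4),((np.arctan2(a[1],a[0])-p[2]-np.pi+np.pi)%(2*np.pi)-np.pi).round(4)
print('pin',pol(pin,.086),pt(.064,pol(pin,.086)[1],.086,p))
for n,u in[('out mid',(251,76)),('screw',(255,95)),('inner',(276,136))]: print(n,pol(C(*u),.043))
print('tipguess',pol(C(540,182),.048))
a=p[2]; print('press', p[0]+.118*np.cos(a)+.015*np.sin(a), p[1]+.118*np.sin(a)-.015*np.cos(a))
E
```

```text
[ 0.4566 -0.2103  0.2344]
[[-0.3 -0.7]
 [-0.3 -0.7]
 [-0.2 -0.6]
 [ 0.1 -0.4]
 [ 0.1 -0.3]
 [ 0.2 -0.1]
 [ 0.2 -0.4]
 [ 0.1  2.5]
 [ 0.5  2.2]]
pin (np.float64(0.0636), np.float64(-1.0563)) [np.float64(0.4130378805822145), np.float64(-0.1634423616204453), 0.086]
out mid (np.float64(0.094), np.float64(-0.1621))
screw (np.float64(0.0897), np.float64(-0.1535))
inner (np.float64(0.0792), np.float64(-0.1669))
tipguess (np.float64(0.0737), np.float64(-1.056))
press 0.5748694465316029 -0.1974953653974876
```

```bash

python3 -m jog '[{"dx":0.35,"dy":0.18,"dz":0,"ax":0,"ay":0,"az":0,"grip":-1},{"dx":0.35,"dy":0.18,"dz":0.1,"ax":0,"ay":0,"az":0,"grip":-1},{"dx":0.35,"dy":0.18,"dz":0.3,"ax":0,"ay":0,"az":0,"grip":-1},{"dx":0.35,"dy":0.18,"dz":0.45,"ax":0,"ay":0,"az":0,"grip":-1},{"dx":0.35,"dy":0.18,"dz":0.6,"ax":0,"ay":0,"az":0,"grip":-1}]'
python3 -m jog '[{"dx":0,"dy":0,"dz":0.05,"ax":0,"ay":0,"az":0,"grip":-1},{"dx":0,"dy":0,"dz":0.1,"ax":0,"ay":0,"az":0,"grip":-1},{"dx":0,"dy":0,"dz":0.15,"ax":0,"ay":0,"az":0,"grip":-1},{"dx":0,"dy":0,"dz":0.15,"ax":0,"ay":0,"az":0,"grip":-1}]'
python3 - <<'E'
from h import *
s=shot('wrist','w2');crop('w2',0,0,640,480,1.25);print(s['position'],s['ee_rot'],s['contact_force'])
E
```

```text
clock: 2.45
position: [0.4215, -0.1253, 0.1184]
ee_rot: [0.002, 0.139, 0.99, -0.0]
contact_force: [1.0, -0.0, -0.5]
width: 0.0001
gripper_force: 0.0
clock: 2.78
position: [0.4206, -0.1255, 0.0792]
ee_rot: [-0.002, 0.14, 0.99, 0.001]
contact_force: [-0.7, 0.5, 0.7]
width: 0.0
gripper_force: 0.0
[ 0.42059698 -0.1254664   0.07922365] [-2.20686710e-03  1.39590156e-01  9.90206481e-01  9.18226939e-04] [-0.68384051  0.5298998   0.67263076]
```

View pics/w2_c0_0.png

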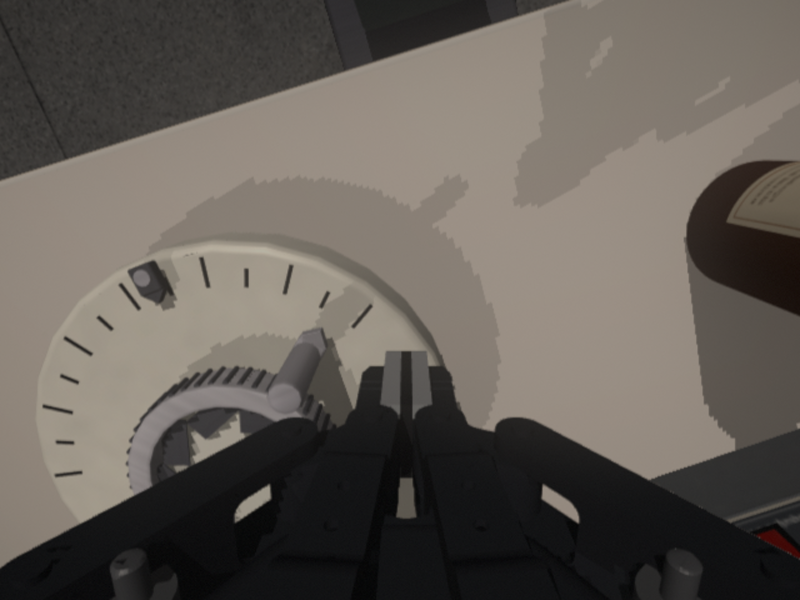

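View: pin top at (285,398), fingertips (407,352) to its left with a clear gap; index block (150,282). Descend a little, then push gently.

```bash

python3 -m jog '[{"dx":0.012,"dy":-0.02,"dz":0.035,"ax":0,"ay":0,"az":0,"grip":-1},{"dx":0.012,"dy":-0.04,"dz":0.035,"ax":0,"ay":0,"az":0,"grip":-1},{"dx":0.012,"dy":-0.06,"dz":0.035,"ax":0,"ay":0,"az":0,"grip":-1},{"dx":0.012,"dy":-0.075,"dz":0.035,"ax":0,"ay":0,"az":0,"grip":-1},{"dx":0.012,"dy":-0.09,"dz":0.035,"ax":0,"ay":0,"az":0,"grip":-1}]'
python3 -m jog '[{"dx":0,"dy":-0.015,"dz":0,"ax":0,"ay":0,"az":0,"grip":-1},{"dx":0,"dy":-0.03,"dz":0,"ax":0,"ay":0,"az":0,"grip":-1},{"dx":0,"dy":-0.045,"dz":0,"ax":0,"ay":0,"az":0,"grip":-1},{"dx":0,"dy":-0.06,"dz":0,"ax":0,"ay":0,"az":0,"grip":-1},{"dx":0,"dy":-0.075,"dz":0,"ax":0,"ay":0,"az":0,"grip":-1}]'
python3 -m jog '[{"dx":0,"dy":-0.015,"dz":0,"ax":0,"ay":0,"az":0,"grip":-1},{"dx":0,"dy":-0.03,"dz":0,"ax":0,"ay":0,"az":0,"grip":-1},{"dx":0,"dy":-0.045,"dz":0,"ax":0,"ay":0,"az":0,"grip":-1},{"dx":0,"dy":-0.06,"dz":0,"ax":0,"ay":0,"az":0,"grip":-1},{"dx":0,"dy":-0.075,"dz":0,"ax":0,"ay":0,"az":0,"grip":-1}]'
python3 - <<'E'
from h import *
s=shot('wrist','w3');crop('w3',80,120,400,360,2.4);print(s['position'],s['ee_rot'],s['contact_force'])
E
```

```text
clock: 3.25
position: [0.4135, -0.1483, 0.0726]
ee_rot: [-0.0, 0.141, 0.99, 0.001]
contact_force: [-1.0, 3.3, 0.2]
width: 0.0001
gripper_force: 1.2
clock: 3.67
position: [0.4085, -0.1671, 0.0719]
ee_rot: [-0.0, 0.14, 0.99, -0.0]
contact_force: [-0.4, 2.6, -0.2]
width: 0.0001
gripper_force: 0.7
clock: 4.08
position: [0.4034, -0.1851, 0.0719]
ee_rot: [0.0, 0.14, 0.99, -0.0]
contact_force: [-0.6, 1.6, -1.5]
width: 0.0003
gripper_force: 0.6
[ 0.40342742 -0.18514215  0.07192804] [ 1.41798546e-04  1.40432266e-01  9.90090276e-01 -5.81872638e-05] [-0.5973923   1.61205796 -1.49849283]
```

View pics/w3_c80_120.png

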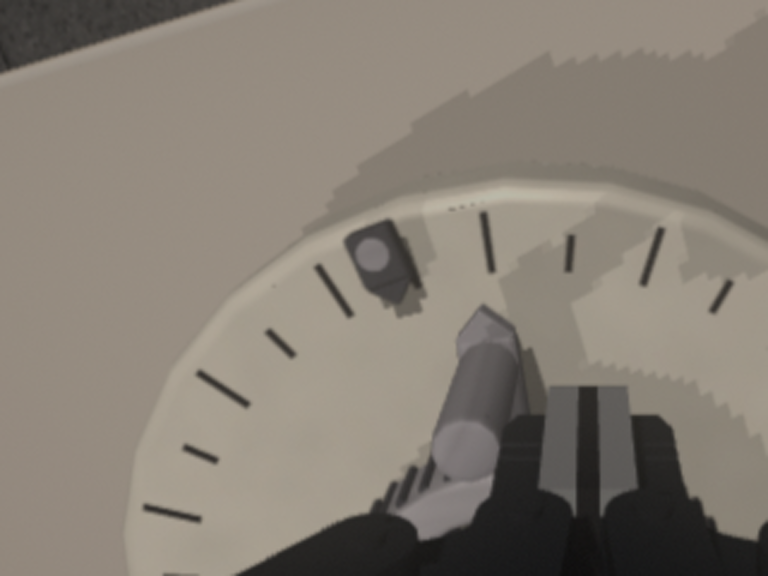

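Pointer tip (483,306), index inner point (402,303), pushing works (~2 N). I'll compute both angles, registered to the ticks in this picture.

```bash
cat > ang.py <<'E'
from fit import *
# image o; C maps crop->pixel; ticks {n:(mid)}; returns pose fit & polar
def go(o,C,T,tip,inner,outer):
    f=lambda p:np.concatenate([proj(o,pt(.0855,-1.2+.2*(k-1),.036,p))[0]-C(*v) for k,v in T.items()])
    r=least_squares(f,np.load('lamp.npy'));p=r.x;print('lamp',p.round(4),'res',abs(r.fun).max().round(2))
    def pol(uv,z):
        a=ray(o,C(*uv),z)[:2]-p[:2];return np.hypot(*a).round(4),((np.arctan2(a[1],a[0])-p[2])%(2*np.pi)-np.pi).round(4)
    print('tip',pol(tip,.048),'inner',pol(inner,.043),'outer mid',pol(outer,.043))
    return p
E
python3 - <<'E'
from ang import *
C=lambda u,v:np.array((80+u/2.4,120+v/2.4))
go('w3',C,{3:(652,257),5:(488,242),7:(334,290),9:(223,388),11:(172,514)},(483,306),(403,303),(367,231))
E
```

```text
lamp [ 0.457  -0.2115  0.2295] res 0.41
tip (np.float64(0.0758), np.float64(-0.3866)) inner (np.float64(0.0787), np.float64(-0.1726)) outer mid (np.float64(0.0948), np.float64(-0.1631))
```

```bash

python3 -m jog '[{"dx":0,"dy":-0.01,"dz":0,"ax":0,"ay":0,"az":0,"grip":-1},{"dx":0,"dy":-0.02,"dz":0,"ax":0,"ay":0,"az":0,"grip":-1},{"dx":0,"dy":-0.03,"dz":0,"ax":0,"ay":0,"az":0,"grip":-1},{"dx":0,"dy":-0.038,"dz":0,"ax":0,"ay":0,"az":0,"grip":-1},{"dx":0,"dy":-0.042,"dz":0,"ax":0,"ay":0,"az":0,"grip":-1}]'
python3 -m jog '[{"dx":0,"dy":0,"dz":0,"ax":0,"ay":0,"az":0,"grip":-1},{"dx":0,"dy":0,"dz":0,"ax":0,"ay":0,"az":0,"grip":-1}]'
python3 - <<'E'
from h import *
s=shot('wrist','w4');crop('w4',120,160,360,340,3.3);print(s['position'],s['contact_force'])
E
```

```text
clock: 4.55
position: [0.401, -0.1953, 0.0721]
ee_rot: [0.001, 0.14, 0.99, -0.0]
contact_force: [1.7, 0.4, 1.0]
width: -0.0001
gripper_force: 0.6
clock: 4.72
position: [0.4003, -0.1949, 0.0719]
ee_rot: [-0.0, 0.14, 0.99, -0.0]
contact_force: [0.1, 0.3, 0.3]
width: -0.0
gripper_force: 0.0
[ 0.40029644 -0.19490789  0.07193113] [0.09304454 0.25940459 0.30733041]
```

View pics/w4_c120_160.png

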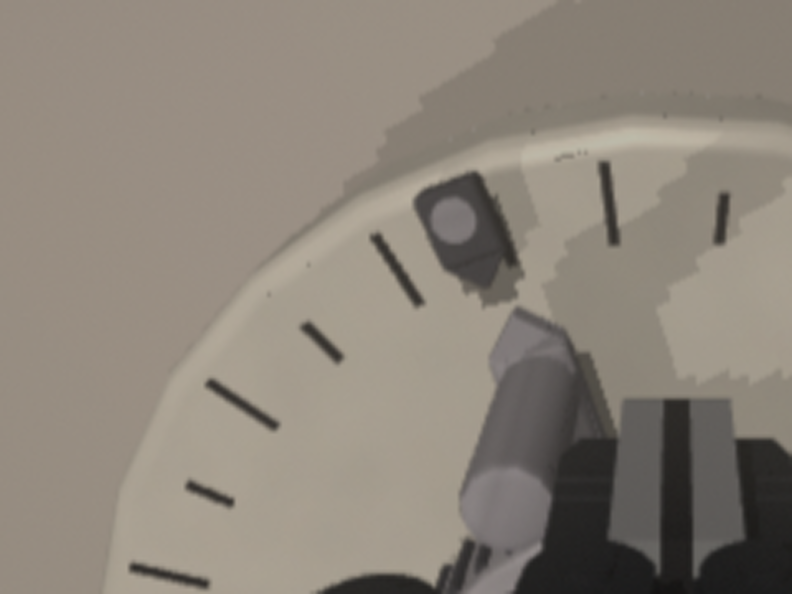

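```bash
python3 - <<'E'
from ang import *
C=lambda u,v:np.array((120+u/3.3,160+v/3.3))
T={4:(722,219),5:(609,203),7:(397,269),8:(323,341),9:(243,404),10:(210,494),11:(169,575)}
p=go('w4',C,T,(520,308),(488,290),(445,183))
go('w4',C,T,(520,308),(475,260),(454,220))
# model overlay check for index phi
for ph in(-.15,-.165,-.18):
    print(ph,[((proj('w4',pt(r,ph,.043,p))[0]-[120,160])*3.3).round(0) for r in(.080,.084,.0945)])
E
```

```text
lamp [ 0.4581 -0.2111  0.2272] res 3.58
tip (np.float64(0.0769), np.float64(-0.2161)) inner (np.float64(0.0795), np.float64(-0.1564)) outer mid (np.float64(0.0965), np.float64(-0.1611))
lamp [ 0.4581 -0.2111  0.2272] res 3.58
tip (np.float64(0.0769), np.float64(-0.2161)) inner (np.float64(0.0844), np.float64(-0.1564)) outer mid (np.float64(0.091), np.float64(-0.1509))
-0.15 [array([483., 288.]), array([473., 264.]), array([444., 198.])]
-0.165 [array([491., 286.]), array([481., 261.]), array([453., 195.])]
-0.18 [array([499., 283.]), array([489., 258.]), array([462., 192.])]
```

```bash
python3 - <<'E'
from ang import *
C=lambda u,v:np.array((120+u/3.3,160+v/3.3))
T={5:(609,203),7:(397,269),9:(243,404),11:(169,575)}
p=go('w4',C,T,(520,308),(488,290),(445,183))
go('w4',C,T,(520,308),(475,260),(454,220))
for ph in(-.15,-.165,-.18):
    print(ph,[((proj('w4',pt(r,ph,.043,p))[0]-[120,160])*3.3).round(0) for r in(.080,.084,.0945)])
print([((proj('w4',pt(.076,ph,.048,p))[0]-[120,160])*3.3).round(0) for ph in(-.22,-.2,-.18,-.16)])
s=manip.get_state();print(s['position'])
E
```

```text
lamp [ 0.457  -0.2111  0.2306] res 0.17
tip (np.float64(0.0758), np.float64(-0.2194)) inner (np.float64(0.0784), np.float64(-0.1588)) outer mid (np.float64(0.0955), np.float64(-0.1638))
lamp [ 0.457  -0.2111  0.2306] res 0.17
tip (np.float64(0.0758), np.float64(-0.2194)) inner (np.float64(0.0833), np.float64(-0.1589)) outer mid (np.float64(0.09), np.float64(-0.1535))
-0.15 [array([479., 282.]), array([469., 258.]), array([439., 192.])]
-0.165 [array([487., 279.]), array([477., 255.]), array([448., 189.])]
-0.18 [array([495., 277.]), array([485., 252.]), array([458., 186.])]
[array([520., 307.]), array([510., 310.]), array([500., 313.]), array([490., 316.])]
[ 0.40019376 -0.19479022  0.07189598]
```

```bash

python3 -m jog '[{"dx":0,"dy":-0.004,"dz":0,"ax":0,"ay":0,"az":0,"grip":-1},{"dx":0,"dy":-0.007,"dz":0,"ax":0,"ay":0,"az":0,"grip":-1},{"dx":0,"dy":-0.01,"dz":0,"ax":0,"ay":0,"az":0,"grip":-1},{"dx":0,"dy":-0.012,"dz":0,"ax":0,"ay":0,"az":0,"grip":-1},{"dx":0,"dy":-0.013,"dz":0,"ax":0,"ay":0,"az":0,"grip":-1}]'
python3 -m jog '[{"dx":0,"dy":0,"dz":0,"ax":0,"ay":0,"az":0,"grip":-1},{"dx":0,"dy":0,"dz":0,"ax":0,"ay":0,"az":0,"grip":-1}]'
python3 - <<'E'
from h import *
s=shot('wrist','w5');crop('w5',160,190,320,310,5);print(s['position'],s['contact_force'])
E
```

```text
clock: 5.18
position: [0.3998, -0.1979, 0.0719]
ee_rot: [0.0, 0.141, 0.99, 0.0]
contact_force: [1.9, 1.6, 0.2]
width: 0.0003
gripper_force: 0.6
clock: 5.35
position: [0.3997, -0.1979, 0.0719]
ee_rot: [0.0, 0.14, 0.99, 0.0]
contact_force: [1.1, 0.7, -0.6]
width: -0.0001
gripper_force: 0.5
[ 0.39966999 -0.19787127  0.07191704] [ 1.05696973  0.70650253 -0.57679341]
```

View pics/w5_c160_190.png

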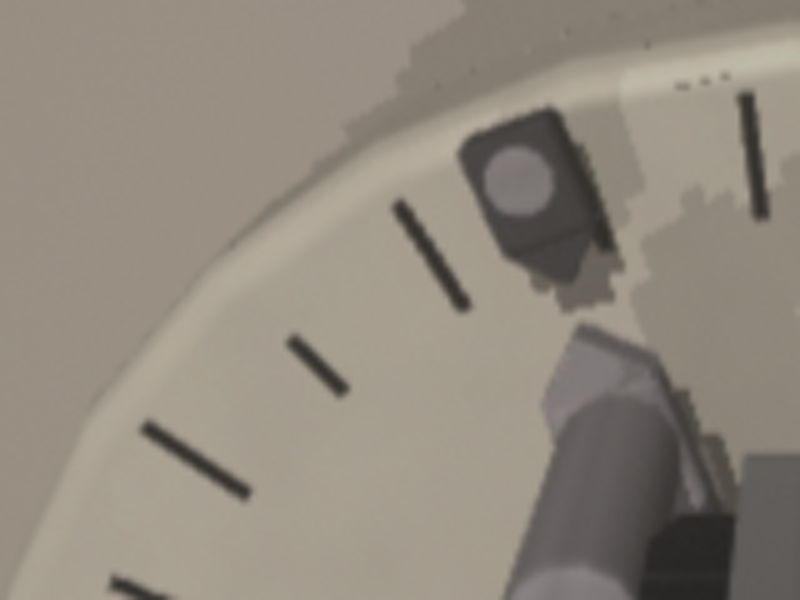

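Last picture: tip (582,326), block nose (570,283), screw (519,182), outer mid (506,131): slightly short still. That was my tenth picture, so from here I rely on numbers.

```bash
python3 - <<'E'
from ang import *
C=lambda u,v:np.array((160+u/5,190+v/5))
T={5:(753,157),7:(432,255),9:(197,461)}
p=go('w5',C,T,(582,326),(570,283),(506,131))
go('w5',C,T,(582,326),(553,246),(519,182))
for z in(.043,.04):
  for ph in(-.15,-.165,-.18):
    print(ph,[((proj('w5',pt(r,ph,z,p))[0]-[160,190])*5).round(0) for r in(.080,.084,.092)])
print([((proj('w5',pt(.076,ph,.048,p))[0]-[160,190])*5).round(0) for ph in(-.2,-.18,-.16)])
E
```

```text
lamp [ 0.4571 -0.2111  0.2299] res 0.31
tip (np.float64(0.0759), np.float64(-0.1696)) inner (np.float64(0.0789), np.float64(-0.1606)) outer mid (np.float64(0.095), np.float64(-0.1614))
lamp [ 0.4571 -0.2111  0.2299] res 0.31
tip (np.float64(0.0759), np.float64(-0.1696)) inner (np.float64(0.083), np.float64(-0.1592)) outer mid (np.float64(0.09), np.float64(-0.1527))
-0.15 [array([558., 276.]), array([541., 239.]), array([508., 164.])]
-0.165 [array([569., 272.]), array([554., 235.]), array([522., 159.])]
-0.18 [array([581., 268.]), array([566., 231.]), array([535., 154.])]
-0.15 [array([562., 266.]), array([546., 230.]), array([513., 156.])]
-0.165 [array([573., 262.]), array([558., 226.]), array([526., 151.])]
-0.18 [array([585., 258.]), array([570., 221.]), array([540., 146.])]
[array([605., 318.]), array([589., 323.]), array([575., 328.])]
```

```bash

python3 -m jog '[{"dx":0,"dy":-0.001,"dz":0,"ax":0,"ay":0,"az":0,"grip":-1},{"dx":0,"dy":-0.002,"dz":0,"ax":0,"ay":0,"az":0,"grip":-1},{"dx":0,"dy":-0.002,"dz":0,"ax":0,"ay":0,"az":0,"grip":-1},{"dx":0,"dy":-0.002,"dz":0,"ax":0,"ay":0,"az":0,"grip":-1}]'
cat > tm.py <<'E'
from ang import *
def match(o,tip0=(268,251,294,275),blk0=(248,208,286,252)):
    a=cv2.cvtColor(load('w5')[2],7);b=cv2.cvtColor(load(o)[2],7);out=[]
    for x0,y0,x1,y1 in(tip0,blk0):
        best=None
        up=lambda i:cv2.resize(i,None,fx=5,fy=5,interpolation=cv2.INTER_CUBIC)
        m=60;t=up(a[y0:y1,x0:x1]);sx,sy=max(x0-m,0),max(y0-m,0)
        r=cv2.matchTemplate(up(b[sy:y1+m,sx:x1+m]),t,cv2.TM_CCOEFF_NORMED);_,v,_,l=cv2.minMaxLoc(r)
        out.append((l[0]/5+sx-x0,l[1]/5+sy-y0,round(v,3)))
    return out
E
python3 - <<'E'
from tm import *
s=shot('wrist','w6');print(match('w6'),s['position'],s['contact_force'])
E
```

```text
clock: 5.73
position: [0.3995, -0.1984, 0.0719]
ee_rot: [0.0, 0.14, 0.99, 0.0]
contact_force: [1.2, -0.1, -1.0]
width: -0.0003
gripper_force: 0.6
[(0.0, 0.4000000000000057, 0.987), (1.0, 0.0, 0.999)] [ 0.39949609 -0.19835555  0.07193219] [ 1.22710567 -0.11030304 -1.03668858]
```

```bash

python3 -m jog '[{"dx":0,"dy":0.02,"dz":0,"ax":0,"ay":0,"az":0,"grip":-1},{"dx":0,"dy":0.05,"dz":0,"ax":0,"ay":0,"az":0,"grip":-1},{"dx":0,"dy":0.06,"dz":0,"ax":0,"ay":0,"az":0,"grip":-1},{"dx":0,"dy":0.06,"dz":0,"ax":0,"ay":0,"az":0,"grip":-1},{"dx":0,"dy":0.06,"dz":0,"ax":0,"ay":0,"az":0,"grip":-1}]'
python3 - <<'E'
from tm import *
s=shot('wrist','w7');m=match('w7');print(m,s['position'],s['contact_force'])
p=[.457,-.2111,.23]
for o,mm in(('w5',[(0,0),(0,0)]),('w6',match('w6')),('w7',m)):
  for uv,z,d in(((160+582/5,190+326/5),.048,mm[0]),((160+570/5,190+283/5),.043,mm[1])):
    a=ray(o,np.add(uv,d[:2]),z)[:2]-p[:2];print(o,np.hypot(*a).round(4),((np.arctan2(a[1],a[0])-p[2])%(2*np.pi)-np.pi).round(4))
print('rocker',ray('w1',(446/1.25,332/1.25),.045))
E
```

```text
clock: 6.2
position: [0.4036, -0.1836, 0.0719]
ee_rot: [-0.0, 0.14, 0.99, -0.0]
contact_force: [-0.2, -0.5, -0.9]
width: 0.0001
gripper_force: 0.0
[(-32.19999999999999, 0.8000000000000114, 0.965), (-30.19999999999999, 0.19999999999998863, 0.973)] [ 0.40357132 -0.18358707  0.07190341] [-0.2040752  -0.49679035 -0.9458238 ]
w5 0.0758 -0.1693
w5 0.0788 -0.1602
w6 0.0758 -0.162
w6 0.0789 -0.1599
w7 0.0758 -0.1628
w7 0.0788 -0.1628
rocker [ 0.56708563 -0.18363378  0.045     ]
```

Lever set (pointer −0.163, index −0.163..−0.160). Now the rocker.

```bash

python3 -m jog '[{"dx":0,"dy":0.02,"dz":-0.12,"ax":0,"ay":0,"az":0,"grip":-1},{"dx":0,"dy":0.02,"dz":-0.24,"ax":0,"ay":0,"az":0,"grip":-1},{"dx":-0.15,"dy":0.05,"dz":-0.24,"ax":0,"ay":0,"az":0,"grip":-1},{"dx":-0.3,"dy":0.08,"dz":-0.24,"ax":0,"ay":0,"az":0,"grip":-1},{"dx":-0.45,"dy":0.1,"dz":-0.24,"ax":0,"ay":0,"az":0,"grip":-1}]'
python3 -m jog '[{"dx":-0.15,"dy":0.02,"dz":0,"ax":0,"ay":0,"az":0,"grip":-1},{"dx":-0.22,"dy":0.027,"dz":0,"ax":0,"ay":0,"az":0,"grip":-1},{"dx":-0.22,"dy":0.027,"dz":0.1,"ax":0,"ay":0,"az":0,"grip":-1},{"dx":-0.22,"dy":0.027,"dz":0.2,"ax":0,"ay":0,"az":0,"grip":-1},{"dx":-0.22,"dy":0.027,"dz":0.27,"ax":0,"ay":0,"az":0,"grip":-1}]'
python3 -m jog '[{"dx":0,"dy":0,"dz":0,"ax":0,"ay":0,"az":0,"grip":-1}]'
```

```text
clock: 6.67
position: [0.5201, -0.1914, 0.1332]
ee_rot: [0.001, 0.141, 0.99, -0.0]
contact_force: [-0.1, -1.2, 0.1]
width: -0.0003
gripper_force: 0.0
clock: 7.08
position: [0.5729, -0.1998, 0.0623]
ee_rot: [-0.001, 0.14, 0.99, 0.0]
contact_force: [0.5, 0.7, -0.1]
width: -0.0003
gripper_force: 0.0
clock: 7.17
position: [0.5705, -0.1988, 0.0603]
ee_rot: [-0.004, 0.14, 0.99, 0.001]
contact_force: [-1.8, 0.6, -0.4]
width: 0.0
gripper_force: 0.0
```

```bash

python3 -m jog '[{"dx":0,"dy":0,"dz":0.02,"ax":0,"ay":0,"az":0,"grip":-1},{"dx":0,"dy":0,"dz":0.035,"ax":0,"ay":0,"az":0,"grip":-1},{"dx":0,"dy":0,"dz":0.05,"ax":0,"ay":0,"az":0,"grip":-1},{"dx":0,"dy":0,"dz":0.06,"ax":0,"ay":0,"az":0,"grip":-1}]'
python3 -m jog '[{"dx":0,"dy":0,"dz":0.005,"ax":0,"ay":0,"az":0,"grip":-1},{"dx":0,"dy":0,"dz":0.01,"ax":0,"ay":0,"az":0,"grip":-1},{"dx":0,"dy":0,"dz":0.01,"ax":0,"ay":0,"az":0,"grip":-1}]'
```

```text
clock: 7.5
position: [0.5739, -0.2003, 0.0501]
ee_rot: [0.001, 0.14, 0.99, -0.0]
contact_force: [0.1, 0.0, 0.8]
width: 0.0
gripper_force: 0.0
clock: 7.75
position: [0.574, -0.2008, 0.0477]
ee_rot: [0.001, 0.14, 0.99, -0.001]
contact_force: [-0.4, -2.0, 2.1]
width: 0.0001
gripper_force: 1.0
```

```bash

python3 -m jog '[{"dx":0,"dy":0,"dz":0.006,"ax":0,"ay":0,"az":0,"grip":-1},{"dx":0,"dy":0,"dz":0.012,"ax":0,"ay":0,"az":0,"grip":-1},{"dx":0,"dy":0,"dz":0.018,"ax":0,"ay":0,"az":0,"grip":-1},{"dx":0,"dy":0,"dz":0.022,"ax":0,"ay":0,"az":0,"grip":-1},{"dx":0,"dy":0,"dz":0.022,"ax":0,"ay":0,"az":0,"grip":-1}]'
python3 -m jog '[{"dx":0,"dy":0,"dz":0.002,"ax":0,"ay":0,"az":0,"grip":-1},{"dx":0,"dy":0,"dz":0.002,"ax":0,"ay":0,"az":0,"grip":-1}]'
```

```text
clock: 8.17
position: [0.5738, -0.2002, 0.042]
ee_rot: [0.001, 0.14, 0.99, -0.0]
contact_force: [0.8, -1.5, 5.3]
width: -0.0002
gripper_force: 2.8
clock: 8.33
position: [0.5738, -0.2002, 0.042]
ee_rot: [0.001, 0.14, 0.99, -0.0]
contact_force: [-0.2, -0.7, 8.8]
width: -0.0001
gripper_force: 4.1
```

```bash

python3 -m jog '[{"dx":0,"dy":0,"dz":0.003,"ax":0,"ay":0,"az":0,"grip":-1},{"dx":0,"dy":0,"dz":0.003,"ax":0,"ay":0,"az":0,"grip":-1},{"dx":0,"dy":0,"dz":0.003,"ax":0,"ay":0,"az":0,"grip":-1}]'
python3 -m jog '[{"dx":0,"dy":0,"dz":-0.04,"ax":0,"ay":0,"az":0,"grip":-1},{"dx":0,"dy":0,"dz":-0.15,"ax":0,"ay":0,"az":0,"grip":-1},{"dx":0,"dy":0,"dz":-0.3,"ax":0,"ay":0,"az":0,"grip":-1},{"dx":0,"dy":0,"dz":-0.46,"ax":0,"ay":0,"az":0,"grip":-1},{"dx":0,"dy":0,"dz":-0.6,"ax":0,"ay":0,"az":0,"grip":-1}]'
python3 -m jog '[{"dx":0.15,"dy":-0.04,"dz":-0.1,"ax":0,"ay":0,"az":0,"grip":-1},{"dx":0.3,"dy":-0.08,"dz":-0.24,"ax":0,"ay":0,"az":0,"grip":-1},{"dx":0.3,"dy":-0.08,"dz":-0.26,"ax":0,"ay":0,"az":0,"grip":-1},{"dx":0.3,"dy":-0.08,"dz":-0.26,"ax":0,"ay":0,"az":0,"grip":-1},{"dx":0.3,"dy":-0.08,"dz":-0.26,"ax":0,"ay":0,"az":0,"grip":-1}]'
python3 - <<'E'
from ang import *
s=shot('wrist','w8');print(s['position'],s['contact_force'])
a,b=[cv2.cvtColor(load(o)[2],7) for o in('w1','w8')]
up=lambda i:cv2.resize(i,None,fx=4,fy=4,interpolation=cv2.INTER_CUBIC)
def M(n,x0,y0,x1,y1):
    m=25;sx,sy=max(x0-m,0),max(y0-m,0);r=cv2.matchTemplate(up(b[sy:y1+m,sx:x1+m]),up(a[y0:y1,x0:x1]),5);_,v,_,l=cv2.minMaxLoc(r)
    print(n,(l[0]/4+sx-x0,l[1]/4+sy-y0),round(v,3))
    return np.array((l[0]/4+sx-x0,l[1]/4+sy-y0))
for n,bx in(('ticks',(200,80,240,185)),('idx',(250,62,276,90)),('housing',(330,225,350,250)),('rocker',(322,238,395,285)),('tape',(65,340,130,400)),('block',(318,236,402,300))):
    d=M(n,*bx);c=np.array([(bx[0]+bx[2])/2,(bx[1]+bx[3])/2]);print('   world shift mm',((ray('w8',c+d,.036)-ray('w1',c,.036))[:2]*1e3).round(1))
for o in('w1','w8'):
    p=[.457,-.2111,.2305];g=load(o)[2]
    for n,s_ in(('right',-1),('left',1)):
        q=[p[0]+.118*np.cos(p[2])-s_*.012*np.sin(p[2])-.004,p[1]+.118*np.sin(p[2])+s_*.012*np.cos(p[2]),.044]
        u,v=proj(o,q)[0].astype(int);print(o,n,(u,v),g[v-3:v+4,u-3:u+4].reshape(-1,3).mean(0).round(1))
# iris aperture brightness: any lamp glow
for o in('w1','w8'):
    u,v=proj(o,[.457,-.2111,.04])[0].astype(int);print(o,load(o)[2][v-4:v+5,u-4:u+5].reshape(-1,3).mean(0).round(0))
E
```

```text
clock: 8.58
position: [0.5738, -0.2002, 0.0419]
ee_rot: [0.001, 0.14, 0.99, -0.0]
contact_force: [-1.7, -0.2, 12.3]
width: -0.0002
gripper_force: 5.9
clock: 9.0
position: [0.5728, -0.1991, 0.1918]
ee_rot: [-0.001, 0.14, 0.99, 0.001]
contact_force: [1.4, 0.4, 0.8]
width: 0.0001
gripper_force: 0.0
clock: 9.42
position: [0.4956, -0.198, 0.2559]
ee_rot: [0.001, 0.141, 0.99, 0.0]
contact_force: [0.4, -0.4, -0.3]
width: -0.0006
gripper_force: 0.0
[ 0.49558689 -0.19797893  0.25589745] [ 0.35464885 -0.35175236 -0.27076407]
ticks (0.5, -2.75) 0.988
   world shift mm [ 0.1 -0. ]
idx (0.5, -3.0) 0.988
   world shift mm [ 0.  -0.3]
housing (0.5, -2.25) 0.964
   world shift mm [-0.2 -0. ]
rocker (0.25, -1.75) 0.98
   world shift mm [ 0.2 -0.3]
tape (0.25, -1.75) 0.958
   world shift mm [ 1.1 -0.1]
block (0.0, -1.75) 0.966
   world shift mm [ 0.1 -0.6]
w1 right (np.int64(346), np.int64(271)) [45.7 42.5 39.9]
w1 left (np.int64(366), np.int64(260)) [49.1 45.9 42.6]
w8 right (np.int64(346), np.int64(269)) [46.8 43.8 40.7]
w8 left (np.int64(367), np.int64(258)) [51.2 47.7 44.8]
w1 [166. 158. 145.]
w8 [166. 158. 145.]
```

Pose of lamp, index and tape is unchanged. I'll check that the rocker's silhouette has flipped.

```bash
python3 - <<'E'
from fit import *
p=np.array([.457,-.2111,.2305]);c,s=np.cos(p[2]),np.sin(p[2])
ex,ey=np.array([c,s]),np.array([-s,c])
for o in('w1','w8'):
    g=cv2.cvtColor(load(o)[2],7)
    X,Y=np.meshgrid(np.arange(.09,.145,.0005),np.arange(-.03,.0301,.0005),indexing='ij')
    P=np.c_[(p[:2]+X[...,None]*ex+Y[...,None]*ey).reshape(-1,2),np.full(X.size,.042)]
    uv=proj(o,P).astype(np.float32).reshape(*X.shape,2)
    r=cv2.remap(g,uv[...,0],uv[...,1],1)
    m=r<85
    for y in(-21,-19,-16,-12,-6,0,6,12,16,19,21,23):
        col=m[:,int(round((y+30)/.5))];i=np.where(col)[0]
        print(o,y,(90+.5*i.min(),90+.5*i.max(),len(i)) if len(i) else None)
E
```

```text
w1 -21 (np.float64(98.0), np.float64(144.5), 94)
w1 -19 (np.float64(98.0), np.float64(144.5), 91)
w1 -16 (np.float64(98.0), np.float64(144.5), 83)
w1 -12 (np.float64(98.0), np.float64(134.0), 73)
w1 -6 (np.float64(98.5), np.float64(133.5), 71)
w1 0 (np.float64(98.0), np.float64(133.0), 71)
w1 6 (np.float64(98.0), np.float64(133.5), 72)
w1 12 (np.float64(98.5), np.float64(133.0), 70)
w1 16 (np.float64(98.0), np.float64(133.5), 72)
w1 19 (np.float64(98.0), np.float64(133.5), 72)
w1 21 (np.float64(98.0), np.float64(133.0), 71)
w1 23 (np.float64(98.0), np.float64(133.0), 71)
w8 -21 (np.float64(98.0), np.float64(144.5), 82)
w8 -19 (np.float64(98.0), np.float64(144.5), 81)
w8 -16 (np.float64(98.0), np.float64(133.0), 71)
w8 -12 (np.float64(98.0), np.float64(133.0), 71)
w8 -6 (np.float64(98.0), np.float64(133.5), 72)
w8 0 (np.float64(98.0), np.float64(132.5), 70)
w8 6 (np.float64(98.0), np.float64(133.5), 72)
w8 12 (np.float64(98.0), np.float64(134.0), 73)
w8 16 (np.float64(98.5), np.float64(134.0), 72)
w8 19 (np.float64(98.0), np.float64(134.5), 74)
w8 21 (np.float64(98.5), np.float64(133.5), 71)
w8 23 (np.float64(98.0), np.float64(133.0), 71)
```

```bash
python3 -c "
from rig import manip
print(manip.sign_off())"
```

```text
the job is handed in; nothing more can be done
None
```

I pushed the iris lever round until its pointer stood at the index block (about 0.003 rad off at most), then pressed the rocker flat (42 mm, 12 N), and handed in at about 9.5 s; image checks showed the lamp and index block unmoved and the rocker outline changed as expected for on, though I saw no light.

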